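# Lock the reagent box: fold the hasp and click the shackle home

## Robot

A 7-joint arm with a two-finger parallel gripper is mounted at the origin on a cart in front of the work surface, level with it; the furniture and walls round the work are solid. World frame = base frame: x ahead of the robot, y to its left, z up, the work surface at z = 0. Lengths are in m, angles in rad, forces in N, time in s.
With the tool pointing down it reaches from about 0.425 to 0.825 m from the base axis. Payload 3.6 kg.
Tool frame: the origin (TCP) lies between the finger pads; the fingertips stand 25 mm ahead of it and the grasp point (between the pads) lies 6 mm ahead of it; z points along the fingers, y is the line along which they close (so a half turn about z gives the same grasp; the last joint's range is limited). The gripper opens to 93 mm and grips with 3 to 60 N. Pads are 15 mm wide; open, the fingers measure 128 mm over their backs; the gripper's body (75 mm by 188 mm) begins 65 mm behind the grasp point.
Start: joints at [-1.28, 0.615, -0.013, 1.423, 0.008, 1.103, -0.04], TCP at [0.203, 0.617, 0.206] pointing down, gripper open.
Joint ranges: [-3.12, 3.12], [-0.3, 2.06], [-1.34, 1.32], [0.26, 2.42], [-1.36, 4.5], [0.01, 1.98], [-2.84, 2.84]. Speed limits (rad/s): [2.79, 2.79, 3.14, 3.14, 3.14, 3.14, 3.14].

## Interface

Orientations are given as a unit quaternion [x, y, z, w].
In Python, from station import status, read_camera, env, nets gives the robot as it stands.
- The arm moves only by the tool drive_tool, never from a script. Its argument "commands" is a list of rows, each an object with "travel": the shift along the tool's x, y, z in m, a list of three; "roll": the turn about the tool's z in rad; "gripper": the closure, from -1 (fully open) to 1 (shut). In form: [{"travel": [tx, ty, tz], "roll": roll, "gripper": gripper}, ...]. A call has 1 to 8 rows; each row shifts and turns the commanded pose from where the row before left it, along the tool's axes as they then stand; what a row does not reach is not made up. A row lasts 1/8 s, in which the tool goes at most 62.5 mm and 10.7 degrees, less where a joint would pass 70% of its speed; a pose out of reach is approached as far as the arm can. A call is refused whole if a number of a shift passes 0.0625 or a number of a turn 0.188, either way. A call with a gripper value outside its range is refused whole. The fingers move at their own pace and stop on an object; the grip force is fixed at half the most. Time passes only in rows, so rows that do not move let the fingers close. It gives the time, the measured TCP pose, the force, the opening and the grip force at its end, in the units of the state.
- status.get_state(): the state, without advancing time (a new reading comes with each control period).
- read_camera(name): name is "side" or "top" or "wrist"; returns a dict with "img" (420x560x3 uint8, red, green, blue), "z_map" (420x560 float32, m along the optical axis (not along the pixel's ray), 0 where there is no reading), "vertical_fov" (degrees; the focal length in pixels is half the picture's height over the tangent of half this angle, whatever the lens; pixels are square), "cx", "cy" (the principal point, pixels), "eye" and "rotation" of the camera in the world. Camera axes: x right, y up, looking along -z (the intrinsics and any distortion apply to the point x, -y, -z); pixel columns grow to the right and rows downward; lengths in m; the calibration is good to about 2 mm. A picture is of the moment at which its call begins.
- env.job_done(): hands the job in; it is judged then, once.
Trained networks look in a picture, given as the dict that the camera call returned (one of the last four; its "shot" number tells which), for a name from the list of things; names that differ only in an ending like _2 or _b are one class to them, and where a whole thing is asked for, a point or a joint stands for the part that bears it (a point fixed in the world has none). Each returns a list of dicts, best first, with "confidence" (0 to 1); they miss things now and then, are a little off and sometimes report something else, mostly with a low value. They report only what shows in the picture. A call takes as long as a camera call. They do not tell look-alikes from the thing itself.
- nets.look_for(picture, query): "centre" ([x, y, z] in m, in the coordinates of the camera as it stood for that picture, good to about 4 mm: the middle of the surface that is visible of it).
- nets.silhouettes(picture, query): "region" (420x560 bool, what is visible of it).
The state is a dict: "t": time; "qpos": joint angles; "dq": joint speeds; "tau": joint torques, N m; "position": TCP position; "orientation": TCP orientation; "contact_force": force on the tool from outside, world axes, zero at the start; "torque": the same for the moment, N m; "grip_width": finger opening in m; "grasp_force": force on a finger pad.
Only numpy, scipy, OpenCV 4.12 (cv2) and the standard library are available. Lean on these libraries where they do the work, as an engineer would, in place of code of your own. Each camera call takes 0.05 s, during which the arm holds its last target. There are 200 camera calls.

## Task

Lock the grey reagent box: fold its steel hasp leaf down flat over the brass lock, take the red-gripped shackle from its blue stand, put both legs through the slot of the leaf into the two ports of the lock and press it down until the hidden pawls click and it stays locked when let go. Press no harder than the lock needs, stop as soon as it has clicked, and leave the two bottles and the beaker standing where they are.

Things in the scene. Friction and masses are not known exactly. Their poses are not given: they have to be found in the camera images.
- lockbox: grey reagent box (120 mm deep, 180 mm wide, lid top 60 mm, folded carry handle to 64 mm above the worktop) with a brass lock body, 40 x 78 mm, 56 mm tall, on its front. Fixed. Origin under the middle of the lock body; +x points to the box, whose front face is 22 mm behind the origin; y along the row of the two ports; z up
- lock_ports (a point): middle of the top face of the brass lock body, 56 mm above the worktop, midway between its two round ports; axes as the box. Ports 44 mm apart (y = +-22 mm), 12 mm wide with a 2 mm chamfer, for 10 mm legs. Over 40 N of contact force between shackle and lock damages it; this counts the side forces of legs and pawls too, up to about 13 N above the downward push, so keep the push under 25 N
- latch_zone (a point): 37 mm below lock_ports: mean height of the leg tips when latched; hidden, it differs from lock to lock by +-8 mm. Going down, the tips meet a spring ejector 22 mm before the latched depth (4 N, growing to 10 N), then sprung pawls (peak 12 to 20 N in all); past these the force drops, they snap in 3 mm deeper, and 2 mm below is a firm stop. Not latched, the shackle is pushed up again
- hasp_leaf (a joint): steel hasp leaf, 76 mm wide, 54 mm long, 3 mm thick, hinged on the front edge of the lid; 0 rad = flat over the lock (top 60 mm above the worktop), 1.57 = upright, more = leaning back over the box. Light friction holds it within about 0.35 rad of upright; pushed farther forward it falls shut. Flat, its 18 x 62 mm slot lies over both ports with room to spare
- leaf_hinge (a point): middle of the hinge line of the leaf, 22.5 mm behind lock_ports (+x of it) and 2.5 mm above it; y along the hinge line, z up
- leaf_lip (a point): middle of the rolled free edge of the leaf, 53.5 mm from the hinge line
- shackle: loose steel U-shackle, 0.15 kg, 91 mm tall: two 10 mm legs 44 mm apart with cone tips, joined by a bow in a red grip. Origin midway between the leg tips; z up along the legs; y from leg to leg (either way round fits). Starts upright in the stand. The grip is 16 mm thick along x, 36 mm along y, 65 to 91 mm above the origin; pinch it across x from above
- shackle_grip (a point): centre of the shackle's red grip, 78 mm above the leg tips; axes as the shackle
- stand: fixed blue stand holding the open shackle (64 x 104 mm foot, block 38 mm high); origin under its middle; y from hole to hole; holes 13 mm wide, the leg tips start 4 mm above the worktop
- brown_bottle: bystander: small amber bottle with white cap, 50 mm wide, 101 mm tall; origin at the centre of its underside
- blue_cap_bottle: bystander: clear bottle with blue cap, 55 mm wide, 96 mm tall; origin at the centre of its underside
- beaker: bystander: small beaker, 60 mm wide, 68 mm tall; origin at the centre of its underside
There are look-alikes about, which are no part of the job. Of the things like the shackle, leave any that is green or white; of the rest the larger one is meant.

How it is judged:
By the outcome, as a careful person would: the job done as asked, in the order asked, and still so for the second after the job is handed in, with the robot touching nothing.
It also fails if it takes over 72 s, if anything falls off the work surface, if the arm or the gripper's body presses on something with over 40 N, if the wrist force passes 120 N, or if a joint passes its speed limit or range.

## Working session

There is one attempt and no reset: what is moved stays moved. The work goes in short steps, Python scripts to look and compute and a tool call to move; the robot and the scene stay as the last step left them, time stands still between calls to the robot, and variables do not carry over. Pictures are saved under pics/ and viewed, at most 11 in all, crops included, and the job is handed in when it is done.

Besides the shell and the picture viewer there is one more tool, called after "Emit:" as a command line: name --argument value ..., lists and objects as JSON in quotes. drive_tool: Moves the arm, as the interface text tells. Its arguments: {"type":"object","properties":{"commands":{"type":"array"}},"required":["commands"]}

```bash
mkdir -p pics; ls; cat > h.py <<'E'
import numpy as np, cv2
from station import status, read_camera, env, nets
def world(p,c): return np.array(p['eye'])+np.array(p['rotation'])@np.array(c)
def cloud(p):
    z=p['z_map'];h,w=z.shape;f=h/2/np.tan(np.radians(p['vertical_fov'])/2)
    v,u=np.mgrid[:h,:w]
    c=np.stack([(u-p['cx'])/f*z,-(v-p['cy'])/f*z,-z],-1)
    return c@np.array(p['rotation']).T+np.array(p['eye'])
def save(p,n): cv2.imwrite(n,cv2.cvtColor(p['img'],cv2.COLOR_RGB2BGR))
E
python3 - <<'E'
from h import *
print(status.get_state())
for n in ['top','side']:
    p=read_camera(n);save(p,f'pics/{n}0.png');print(n,[k for k in p],p['vertical_fov'],p['cx'],p['cy'],p['eye'],np.round(p['rotation'],3).tolist())
    for q in ['lockbox','hasp_leaf','shackle','shackle_grip','stand','brown_bottle','blue_cap_bottle','beaker','lock_ports','leaf_lip','leaf_hinge']:
        try: print(q,[(np.round(world(p,d['centre']),3).tolist(),round(d['confidence'],2)) for d in nets.look_for(p,q)])
        except Exception as e: print(q,e)
E
```

```text
pics
{'t': 0.0, 'qpos': array([-1.27951251,  0.61590384, -0.01261275,  1.42485388,  0.00809887,
        1.10339104, -0.04039941]), 'dq': array([-6.88581102e-04, -6.35117508e-04, -8.30779165e-04, -3.97620006e-05,
        1.10619626e-03,  9.68020133e-04,  5.44863273e-05]), 'tau': array([-9.88774673e-06, -4.58941555e+01,  2.09025457e-01, -1.65741616e+01,
       -6.10084366e-02,  2.05342466e-02,  2.44969224e-04]), 'position': array([0.20284214, 0.6166933 , 0.20460612]), 'orientation': array([ 1.58192786e-01,  9.87407450e-01, -1.23992289e-03, -1.80404819e-04]), 'contact_force': array([0.02351169, 1.25727446, 0.40731884]), 'torque': array([ 0.02170097, -0.0275224 , -0.02749001]), 'grasp_force': 0.0, 'grip_width': 0.09252272071789422}
top ['img', 'z_map', 'vertical_fov', 'cx', 'cy', 'eye', 'rotation', 'shot'] 46.89742895551552 277.13342447520444 216.73258031333205 [0.27869756 0.23936488 1.30616031] [0.066, -0.057, -0.703, 0.706]
lockbox matmul: Input operand 1 has a mismatch in its core dimension 0, with gufunc signature (n?,k),(k,m?)->(n?,m?) (size 3 is different from 4)
hasp_leaf matmul: 
[... 2325 characters left out ...]
core dimension 0, with gufunc signature (n?,k),(k,m?)->(n?,m?) (size 3 is different from 4)
blue_cap_bottle matmul: Input operand 1 has a mismatch in its core dimension 0, with gufunc signature (n?,k),(k,m?)->(n?,m?) (size 3 is different from 4)
beaker []
lock_ports matmul: Input operand 1 has a mismatch in its core dimension 0, with gufunc signature (n?,k),(k,m?)->(n?,m?) (size 3 is different from 4)
leaf_lip matmul: Input operand 1 has a mismatch in its core dimension 0, with gufunc signature (n?,k),(k,m?)->(n?,m?) (size 3 is different from 4)
leaf_hinge matmul: Input operand 1 has a mismatch in its core dimension 0, with gufunc signature (n?,k),(k,m?)->(n?,m?) (size 3 is different from 4)
```

View pics/top0.png

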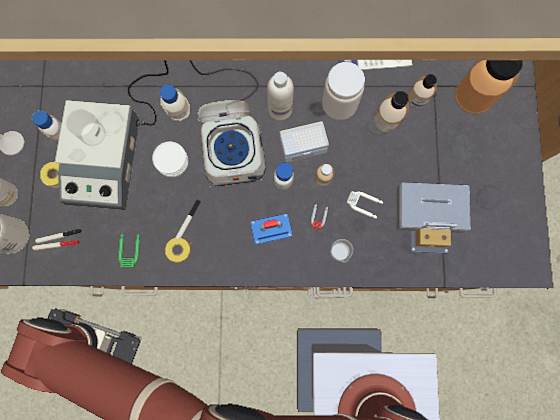

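View pics/side0.png

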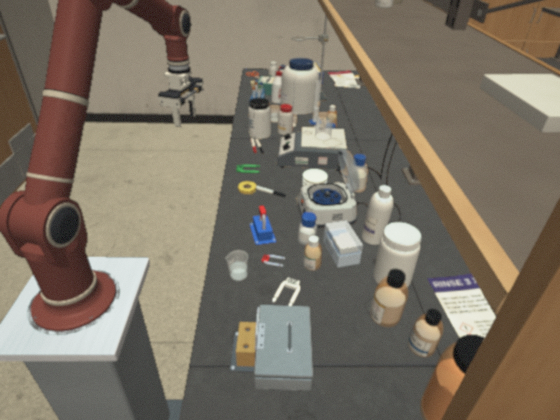

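The top view shows the stand with the red shackle at (271,228), the box at (435,205), the leaf upright near (440,225) and the lock at (432,237). The bottles are at (284,175) and (325,173), and the beaker is at (341,250). The rotation comes as a quaternion, so I'll fix the helper.

```bash
sed -i '1i from scipy.spatial.transform import Rotation as R' h.py; sed -i "s/np.array(p\['rotation'\])/R.from_quat(p['rotation']).as_matrix()/" h.py
python3 - <<'E'
from h import *
for n in ['top','side']:
    p=read_camera(n); C=cloud(p)
    for q in ['lockbox','hasp_leaf','shackle','shackle_grip','stand','brown_bottle','blue_cap_bottle','beaker','lock_ports','leaf_lip','leaf_hinge']:
        print(n,q,[(np.round(world(p,d['centre']),3).tolist(),round(d['confidence'],2)) for d in nets.look_for(p,q)][:4])
    np.savez(f'{n}.npz',C=C,img=p['img'])
    if n=='top':
        for (u,v) in [(230,120),(360,260),(500,250),(100,250),(432,237),(425,200),(271,226),(280,235)]: print((u,v),C[v,u].round(4))
        big=cv2.resize(p['img'][170:270,395:485],None,fx=6,fy=6,interpolation=2)
        b2=cv2.resize(p['img'][205:255,240:300],None,fx=4,fy=4,interpolation=2)
        out=np.zeros((600,790,3),np.uint8);out[:,:540]=big;out[:200,550:790]=b2
        cv2.imwrite('pics/crop.png',out[:,:,::-1])
E
```

```text
top lockbox [([0.511, -0.152, 0.064], 0.59), ([0.471, -0.157, 0.099], 0.46)]
top hasp_leaf [([0.472, -0.156, 0.1], 0.7)]
top shackle [([0.398, 0.655, 0.015], 0.76), ([0.554, 0.033, 0.011], 0.76), ([0.47, 0.272, 0.095], 0.7), ([0.499, 0.15, 0.008], 0.65)]
top shackle_grip [([0.399, 0.654, 0.01], 0.68), ([0.551, 0.035, 0.014], 0.66), ([0.475, 0.269, 0.09], 0.61), ([0.508, -0.145, 0.061], 0.36)]
top stand [([0.464, 0.272, 0.034], 0.72)]
top brown_bottle [([0.472, -0.155, 0.1], 0.34)]
top blue_cap_bottle [([0.599, 0.236, 0.09], 0.88)]
top beaker [([0.472, -0.157, 0.097], 0.64), ([0.413, 0.081, 0.029], 0.61)]
top lock_ports [([0.51, -0.149, 0.059], 0.93)]
top leaf_lip [([0.47, -0.157, 0.098], 0.66), ([0.512, -0.148, 0.06], 0.29)]
top leaf_hinge [([0.512, -0.148, 0.062], 0.61)]
(230, 120) [0.7571 0.3819 0.0785]
(360, 260) [ 0.3916  0.0314 -0.0022]
(500, 250) [ 0.4197 -0.3438  0.003 ]
(100, 250) [ 0.4157  0.7372 -0.0018]
(432, 237) [ 0.4464 -0.1458  0.0604]
(425, 200) [ 0.5426 -0.1303  0.0674]
(271, 226) [0.469  0.2698 0.0906]
(280, 235) [0.4582 0.2474 0.0015]
side lockbox [([0.515, -0.192, 0.059], 0.66)]
side hasp_leaf [([0.471, -0.174, 0.112], 0.46), ([0.479, 0.243, 0.029], 0.45)]
side shackle [([0.557, 0.03, 0.01], 0.76), ([0.505, 0.14, 0.006], 0.56), ([0.477, 0.254, 0.08], 0.46)]
side shackle_grip [([0.556, 0.033, 0.016], 0.7), ([0.405, 0.639, 0.012], 0.62), ([0.476, 0.253, 0.082], 0.61), ([0.506, 0.141, 0.011], 0.48)]
side stand [([0.478, 0.242, 0.029], 0.63)]
side brown_bottle [([0.616, 0.111, 0.06], 0.84)]
side blue_cap_bottle [([0.612, 0.219, 0.065], 0.86)]
side beaker [([0.416, 0.074, 0.041], 0.71), ([0.478, 0.241, 0.029], 0.68), ([0.616, 0.113, 0.059], 0.27)]
side lock_ports [([0.514, -0.186, 0.06], 0.73)]
side leaf_lip [([0.473, -0.173, 0.114], 0.57)]
side leaf_hinge [([0.518, -0.186, 0.057], 0.97)]
```

View pics/crop.png

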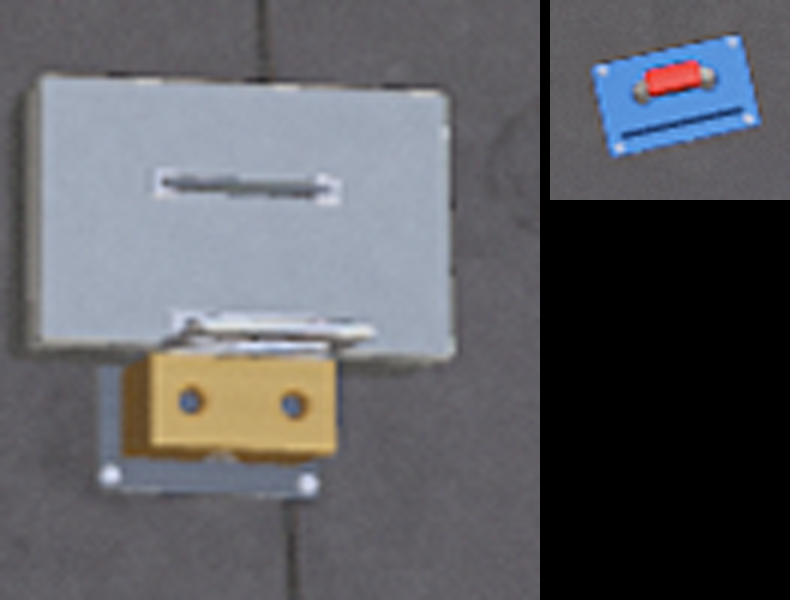

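Emit:
drive_tool --commands '[{"travel": [-0.042,-0.032,0],"roll": 0,"gripper": -1},{"travel": [-0.042,-0.032,0],"roll": 0,"gripper": -1},{"travel": [-0.042,-0.032,0],"roll": 0,"gripper": -1},{"travel": [-0.042,-0.032,0],"roll": 0,"gripper": -1},{"travel": [-0.042,-0.032,0],"roll": 0,"gripper": -1},{"travel": [-0.042,-0.032,0],"roll": 0,"gripper": -1},{"travel": [-0.042,-0.032,0],"roll": 0,"gripper": -1},{"travel": [-0.042,-0.032,0],"roll": 0,"gripper": -1}]'

```text
t: 3.4
position: [0.4433, 0.268, 0.2061]
orientation: [0.158, 0.987, 0.0, 0.0]
contact_force: [0.9, 0.6, -0.3]
grip_width: 0.0931
grasp_force: 0.0
```

Emit:
drive_tool --commands '[{"travel": [0,0,0],"roll": 0.17,"gripper": -1},{"travel": [0,0,0],"roll": 0.17,"gripper": -1},{"travel": [0,0,0],"roll": 0.17,"gripper": -1},{"travel": [0,0,0],"roll": 0.17,"gripper": -1},{"travel": [0,0,0],"roll": 0.17,"gripper": -1},{"travel": [0,0,0],"roll": 0.17,"gripper": -1},{"travel": [0,0,0],"roll": 0,"gripper": -1}]'

```text
t: 4.28
position: [0.4423, 0.2695, 0.2058]
orientation: [0.619, 0.785, 0.0, 0.0]
contact_force: [-1.0, -0.7, 0.2]
grip_width: 0.0927
grasp_force: 0.0
```

```bash
cat >> h.py <<'E'
def st():
    s=status.get_state();T=R.from_quat(s['orientation']).as_matrix()
    print('t',s['t'],'pos',np.round(s['position'],4),'tx',T[:,0].round(3),'ty',T[:,1].round(3),'F',np.round(s['contact_force'],1),'w',round(s['grip_width'],4),'gf',round(s['grasp_force'],1),'q7',round(s['qpos'][6],2))
    return s,T
def top_rect(P,m,zl,zh):
    q=P[m];q=q[(q[:,2]>zl)&(q[:,2]<zh)]
    (c,(w,h),a)=cv2.minAreaRect((q[:,:2]*1000).astype(np.float32))
    print(len(q),'c',np.round(c,1),'wh',round(w,1),round(h,1),'a',round(a,1),'med',np.median(q,0).round(4)); return q
E
python3 - <<'E'
from h import *
st()
p=read_camera('wrist');save(p,'pics/w1.png');print(p['eye'],p['rotation'],p['vertical_fov'],p['cx'],p['cy'])
C=cloud(p);im=p['img'].astype(int)
for q in ['shackle_grip','stand','shackle']:
    print(q,[(np.round(world(p,d['centre']),4).tolist(),round(d['confidence'],2)) for d in nets.look_for(p,q)])
red=(im[...,0]>150)&(im[...,1]<80)&(im[...,2]<80)
blue=(im[...,2]>150)&(im[...,0]<110)
top_rect(C,red,.075,.11);top_rect(C,blue,.028,.05);top_rect(C,blue,-.01,.02)
E
```

```text
t 4.275 pos [0.4423 0.2695 0.2058] tx [-0.233  0.972 -0.   ] ty [0.972 0.233 0.   ] F [-1.  -0.7  0.2] w 0.0927 gf 0.0 q7 -0.2
[0.42487597 0.34635056 0.38345389] [-0.14129723 -0.01638239  0.11604704  0.98300549] 68.47805441134462 284.14703498160645 205.6671518586849
shackle_grip [([0.5592, 0.0388, 0.0136], 0.85), ([0.4981, 0.1496, 0.0066], 0.65), ([0.4748, 0.2784, 0.0924], 0.61)]
stand [([0.4688, 0.291, 0.0342], 0.78)]
shackle [([0.5559, 0.0392, 0.0131], 0.81), ([0.5039, 0.1507, 0.0035], 0.65), ([0.4702, 0.2784, 0.091], 0.55)]
370 c [473.  272.8] wh 14.4 33.7 a 11.4 med [0.474  0.2711 0.093 ]
1866 c [559.9 266.9] wh 92.8 231.1 a 85.5 med [0.4725 0.2833 0.0366]
1279 c [537.8 223.2] wh 112.3 274.9 a 50.8 med [0.4584 0.2879 0.0025]
```

View pics/w1.png

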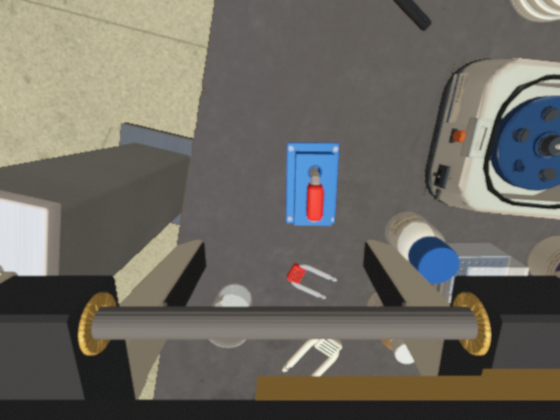

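The wrist view shows the stand at (313,185), with the red grip at (316,200) seen from its +y side. I have the grip's pose, so I'll look at the lock next.

Emit:
drive_tool --commands '[{"travel": [-0.052,-0.0085,0],"roll": 0,"gripper": -1},{"travel": [-0.052,-0.0085,0],"roll": 0,"gripper": -1},{"travel": [-0.052,-0.0085,0],"roll": 0,"gripper": -1},{"travel": [-0.052,-0.0085,0],"roll": 0,"gripper": -1},{"travel": [-0.052,-0.0085,0],"roll": 0,"gripper": -1},{"travel": [-0.052,-0.0085,0],"roll": 0,"gripper": -1},{"travel": [-0.052,-0.0085,0],"roll": 0,"gripper": -1},{"travel": [-0.052,-0.0085,0],"roll": 0,"gripper": -1}]'

```text
t: 5.48
position: [0.4723, -0.1529, 0.206]
orientation: [0.62, 0.785, 0.0, 0.0]
contact_force: [0.2, 0.0, 0.5]
grip_width: 0.093
grasp_force: 0.0
```

Emit:
drive_tool --commands '[{"travel": [0,0,0],"roll": 0.135,"gripper": -1},{"travel": [0,0,0],"roll": 0.135,"gripper": -1},{"travel": [0,0,0],"roll": 0,"gripper": -1}]'

```text
t: 5.85
position: [0.4721, -0.1513, 0.2057]
orientation: [0.719, 0.695, -0.0, -0.0]
contact_force: [0.0, 0.7, -0.7]
grip_width: 0.0929
grasp_force: 0.0
```

```bash
python3 - <<'E'
from h import *
st()
p=read_camera('wrist')
C=cloud(p);im=p['img'].astype(int)
for q in ['lock_ports','leaf_lip','leaf_hinge','hasp_leaf']:
    print(q,[(np.round(world(p,d['centre']),4).tolist(),round(d['confidence'],2)) for d in nets.look_for(p,q)])
brass=(im[...,0]>130)&(im[...,2]<110)&(im[...,0]-im[...,2]>60)&(abs(C[...,0]-.46)<.1)&(abs(C[...,1]+.15)<.1)
top_rect(C,brass,.05,.062)
np.savez('w2.npz',C=C,img=p['img'])
m=(abs(C[...,0]-.47)<.06)&(abs(C[...,1]+.15)<.06)
q=top_rect(C,m,.075,.13)
m2=(C[...,2]>.045)&(C[...,2]<.075)&(abs(C[...,0]-.53)<.12)&(abs(C[...,1]+.15)<.2)
top_rect(C,m2&~brass,.055,.075)
cv2.imwrite('pics/w2.png',cv2.resize(p['img'][60:360,80:480],(800,600))[:,:,::-1])
E
```

```text
t 5.85 pos [ 0.4721 -0.1513  0.2057] tx [ 0.035  0.999 -0.   ] ty [ 0.999 -0.035 -0.   ] F [ 0.   0.7 -0.7] w 0.0929 gf 0.0 q7 0.46
lock_ports [([0.5122, -0.1401, 0.0573], 0.62)]
leaf_lip [([0.4719, -0.1485, 0.1125], 0.94), ([0.514, -0.1429, 0.0589], 0.54)]
leaf_hinge [([0.5131, -0.1449, 0.0593], 0.85)]
hasp_leaf [([0.4768, -0.1499, 0.1124], 0.71)]
2282 c [ 449.4 -154.5] wh 78.8 39.6 a 87.8 med [ 0.4493 -0.1522  0.0547]
439 c [ 473.9 -154.9] wh 75.6 4.7 a 88.0 med [ 0.4738 -0.1483  0.1126]
16583 c [ 510.9 -156.5] wh 179.2 161.4 a 87.3 med [ 0.5302 -0.1431  0.0586]
```

View pics/w2.png

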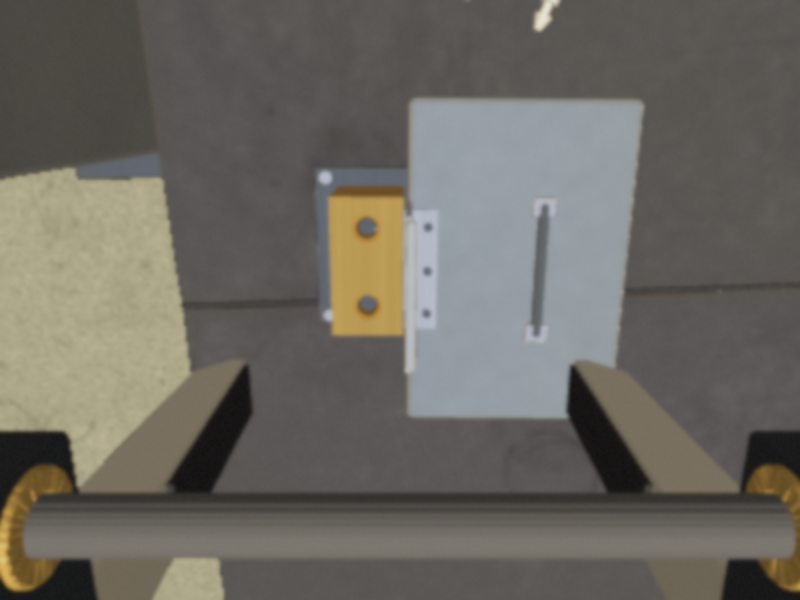

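The view shows brass ports at about (367,227) and (368,305), with the leaf upright at x≈410. With the gripper open, I'll straddle the leaf and pull it forward with the rear finger.

Emit:
drive_tool --commands '[{"travel": [0,0,0.03],"roll": 0,"gripper": -1},{"travel": [0,0,0.03],"roll": 0,"gripper": -1},{"travel": [0,0,0.03],"roll": 0,"gripper": -1},{"travel": [0,-0.012,0],"roll": 0,"gripper": -1},{"travel": [0,-0.012,0],"roll": 0,"gripper": -1},{"travel": [0,-0.012,0],"roll": 0,"gripper": -1},{"travel": [0,-0.012,0],"roll": 0,"gripper": -1},{"travel": [0,-0.01,0],"roll": 0,"gripper": -1}]'

```text
t: 7.1
position: [0.4135, -0.1491, 0.1163]
orientation: [0.72, 0.694, 0.0, 0.0]
contact_force: [0.1, 0.9, -1.0]
grip_width: 0.093
grasp_force: 0.0
```

Emit:
drive_tool --commands '[{"travel": [0,-0.01,0],"roll": 0,"gripper": -1},{"travel": [0,-0.006,0],"roll": 0,"gripper": -1},{"travel": [0,0,0],"roll": 0,"gripper": -1}]'

```text
t: 7.48
position: [0.3979, -0.1484, 0.1158]
orientation: [0.72, 0.694, -0.0, -0.0]
contact_force: [-0.6, -0.6, -0.2]
grip_width: 0.0931
grasp_force: 0.0
```

```bash
python3 - <<'E'
from h import *
st()
p=read_camera('wrist');save(p,'pics/w3.png')
C=cloud(p)
m=(abs(C[...,0]-.45)<.05)&(abs(C[...,1]+.15)<.06)
top_rect(C,m,.057,.12)
E
```

```text
t 7.475 pos [ 0.3979 -0.1484  0.1158] tx [0.037 0.999 0.   ] ty [ 0.999 -0.037 -0.   ] F [-0.6 -0.6 -0.2] w 0.0931 gf 0.0 q7 0.59
3885 c [ 484.5 -149.7] wh 119.5 31.0 a 89.9 med [ 0.4756 -0.126   0.0601]
```

View pics/w3.png

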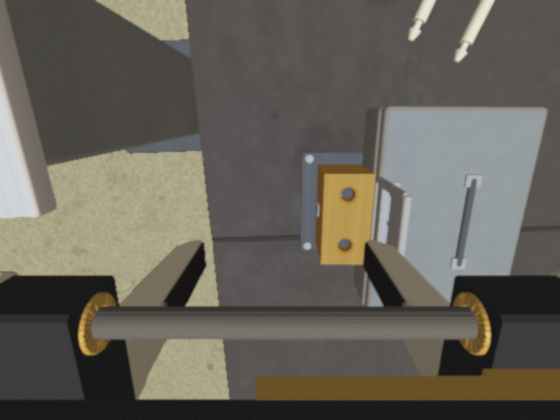

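```bash
python3 - <<'E'
from h import *
p=read_camera('wrist')
C=cloud(p)
for v in (195,210,225,240,250):
    print(v,[(u,C[v,u].round(3).tolist()) for u in range(370,424,9)])
p=read_camera('side'); C=cloud(p)
a=p['img'][290:400,190:340];cv2.imwrite('pics/s3.png',cv2.resize(a,(750,550),interpolation=2)[:,:,::-1])
E
```

```text
195 [(370, [0.469, -0.134, 0.054]), (379, [0.472, -0.131, 0.065]), (388, [0.481, -0.133, 0.059]), (397, [0.472, -0.121, 0.102]), (406, [0.474, -0.119, 0.111]), (415, [0.502, -0.133, 0.059])]
210 [(370, [0.469, -0.146, 0.055]), (379, [0.471, -0.141, 0.07]), (388, [0.481, -0.144, 0.061]), (397, [0.472, -0.131, 0.105]), (406, [0.474, -0.128, 0.114]), (415, [0.504, -0.146, 0.058])]
225 [(370, [0.469, -0.159, 0.055]), (379, [0.472, -0.153, 0.071]), (388, [0.472, -0.146, 0.091]), (397, [0.472, -0.139, 0.108]), (406, [0.475, -0.138, 0.113]), (415, [0.505, -0.159, 0.059])]
240 [(370, [0.449, -0.14, 0.129]), (379, [0.472, -0.165, 0.071]), (388, [0.471, -0.155, 0.095]), (397, [0.472, -0.149, 0.109]), (406, [0.499, -0.172, 0.058]), (415, [0.505, -0.171, 0.059])]
250 [(370, [0.447, -0.142, 0.138]), (379, [0.45, -0.141, 0.142]), (388, [0.455, -0.14, 0.143]), (397, [0.46, -0.141, 0.142]), (406, [0.499, -0.18, 0.059]), (415, [0.506, -0.181, 0.059])]
```

View pics/s3.png

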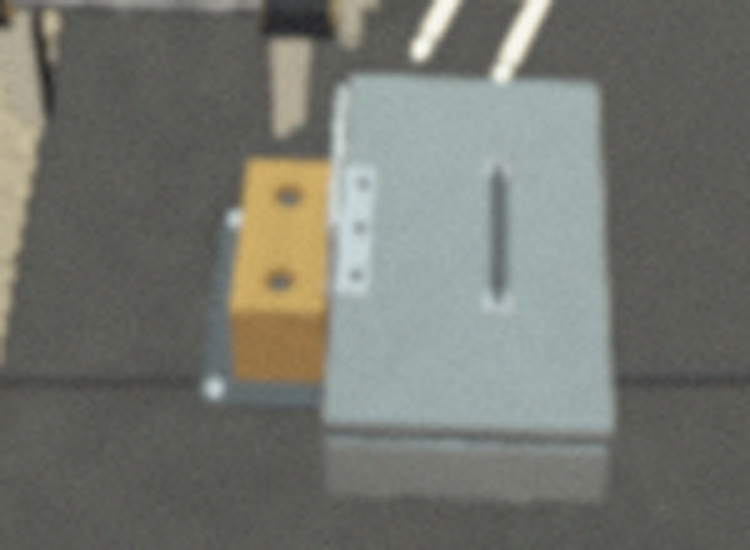

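```bash
python3 - <<'E'
from h import *
s,T=st()
for n in ['wrist','side','top']:
    p=read_camera(n);C=cloud(p)
    m=(abs(C[...,1]+.15)<.03)&(C[...,2]>.075)&(C[...,2]<.2)&(C[...,0]<.468)&(C[...,0]>.32)&(p['z_map']>0)
    q=C[m];o=np.argsort(q[:,2])[:12];print(n,len(q),q[o].round(3).tolist())
    print(np.histogram(q[:,2],bins=np.arange(.075,.2,.01))[0])
E
```

```text
t 7.625 pos [ 0.3987 -0.1485  0.1158] tx [ 0.037  0.999 -0.   ] ty [ 0.999 -0.037  0.   ] F [ 0.4  0.2 -0. ] w 0.0933 gf 0.0 q7 0.59
wrist 6905 [[0.353, -0.153, 0.127], [0.353, -0.144, 0.127], [0.446, -0.156, 0.127], [0.353, -0.139, 0.127], [0.446, -0.155, 0.127], [0.353, -0.144, 0.127], [0.352, -0.138, 0.127], [0.446, -0.147, 0.127], [0.449, -0.141, 0.127], [0.446, -0.156, 0.127], [0.446, -0.157, 0.127], [0.446, -0.151, 0.127]]
[   0    0    0    0    0  377  694  864 1064 1253 1355 1048]
side 337 [[0.35, -0.155, 0.127], [0.353, -0.145, 0.13], [0.353, -0.156, 0.13], [0.354, -0.148, 0.131], [0.451, -0.161, 0.131], [0.346, -0.156, 0.131], [0.449, -0.161, 0.131], [0.351, -0.156, 0.131], [0.447, -0.159, 0.131], [0.449, -0.159, 0.132], [0.455, -0.16, 0.133], [0.349, -0.158, 0.133]]
[ 0  0  0  0  0 16 52 52 56 61 62 32]
top 44 [[0.45, -0.144, 0.124], [0.447, -0.141, 0.131], [0.345, -0.138, 0.132], [0.347, -0.138, 0.133], [0.349, -0.138, 0.134], [0.446, -0.143, 0.135], [0.456, -0.143, 0.135], [0.454, -0.143, 0.135], [0.451, -0.142, 0.137], [0.448, -0.142, 0.137], [0.458, -0.142, 0.138], [0.446, -0.144, 0.138]]
[ 0  0  0  0  1  5 11  9  8  0  4  5]
```

All three cameras put the open fingertips at z≈0.127, which is higher than the state implies, so the finger passed over the leaf. I'll close the fingers here to see whether the tips extend.

Emit:
drive_tool --commands '[{"travel": [0,0,0],"roll": 0,"gripper": 1},{"travel": [0,0,0],"roll": 0,"gripper": 1},{"travel": [0,0,0],"roll": 0,"gripper": 1},{"travel": [0,0,0],"roll": 0,"gripper": 1},{"travel": [0,0,0],"roll": 0,"gripper": 1},{"travel": [0,0,0],"roll": 0,"gripper": 1}]'

```text
t: 8.52
position: [0.3982, -0.1485, 0.1158]
orientation: [0.72, 0.694, -0.0, -0.0]
contact_force: [0.5, 0.6, -0.2]
grip_width: 0.0375
grasp_force: 0.0
```

```bash
python3 - <<'E'
from h import *
s,T=st()
for n in ['wrist','side','top']:
    p=read_camera(n);C=cloud(p)
    m=(abs(C[...,1]+.15)<.03)&(C[...,2]>.065)&(C[...,2]<.2)&(C[...,0]<.468)&(C[...,0]>.32)&(p['z_map']>0)
    q=C[m];o=np.argsort(q[:,2])[:8];print(n,len(q),q[o].round(3).tolist())
    print(np.histogram(q[:,2],bins=np.arange(.065,.2,.01))[0])
    if n=='side': print('range x at low z',q[q[:,2]<.15][:,0].min(),q[q[:,2]<.15][:,0].max())
E
```

```text
t 8.525 pos [ 0.3982 -0.1485  0.1158] tx [ 0.037  0.999 -0.   ] ty [ 0.999 -0.037 -0.   ] F [ 0.5  0.6 -0.2] w 0.0375 gf 0.0 q7 0.59
wrist 4523 [[0.419, -0.141, 0.127], [0.381, -0.14, 0.127], [0.376, -0.138, 0.128], [0.379, -0.138, 0.128], [0.418, -0.143, 0.128], [0.378, -0.138, 0.128], [0.418, -0.141, 0.128], [0.38, -0.139, 0.128]]
[  0   0   0   0   0   0 247 525 649 787 902 806 505]
side 340 [[0.38, -0.158, 0.13], [0.383, -0.147, 0.13], [0.382, -0.156, 0.131], [0.422, -0.159, 0.132], [0.42, -0.159, 0.132], [0.418, -0.159, 0.132], [0.424, -0.159, 0.132], [0.378, -0.159, 0.132]]
[ 0  0  0  0  0  0 16 47 56 58 58 64 34]
range x at low z 0.36866854346446887 0.4306460324172108
top 34 [[0.413, -0.152, 0.124], [0.379, -0.141, 0.13], [0.42, -0.142, 0.132], [0.381, -0.14, 0.132], [0.376, -0.14, 0.132], [0.422, -0.142, 0.133], [0.415, -0.141, 0.134], [0.417, -0.141, 0.136]]
[0 0 0 0 0 1 6 7 8 4 2 0 4]
```

The tips don't extend. They sit 36 mm above where the state puts them (tip z ≈ state z + 0.0115), so I'll correct for that and redo the fold lower.

Emit:
drive_tool --commands '[{"travel": [0,0,-0.02],"roll": 0,"gripper": -1},{"travel": [0,0.0185,0],"roll": 0,"gripper": -1},{"travel": [0,0.0185,0],"roll": 0,"gripper": -1},{"travel": [0,0.0185,0],"roll": 0,"gripper": -1},{"travel": [0,0.0185,0],"roll": 0,"gripper": -1},{"travel": [0,0,0],"roll": 0,"gripper": -1},{"travel": [0,0,0.031],"roll": 0,"gripper": -1},{"travel": [0,0,0.031],"roll": 0,"gripper": -1}]'

```text
t: 9.68
position: [0.4714, -0.1512, 0.0733]
orientation: [0.72, 0.694, 0.0, 0.0]
contact_force: [1.0, -0.8, 0.4]
grip_width: 0.0924
grasp_force: 0.0
```

Emit:
drive_tool --commands '[{"travel": [0,-0.012,0],"roll": 0,"gripper": -1},{"travel": [0,-0.012,0],"roll": 0,"gripper": -1},{"travel": [0,-0.012,0],"roll": 0,"gripper": -1},{"travel": [0,-0.01,0],"roll": 0,"gripper": -1},{"travel": [0,-0.01,0],"roll": 0,"gripper": -1},{"travel": [0,-0.006,0],"roll": 0,"gripper": -1},{"travel": [0,-0.006,0],"roll": 0,"gripper": -1},{"travel": [0,0,0],"roll": 0,"gripper": -1}]'

```text
t: 10.68
position: [0.4038, -0.1486, 0.0737]
orientation: [0.72, 0.694, -0.0, -0.0]
contact_force: [0.5, -0.0, 0.1]
grip_width: 0.0931
grasp_force: 0.0
```

```bash
python3 - <<'E'
from h import *
st()
p=read_camera('wrist');save(p,'pics/w4.png')
C=cloud(p)
m=(abs(C[...,0]-.435)<.035)&(abs(C[...,1]+.14)<.03)&(p['z_map']>0)
q=C[m];q=q[q[:,2]<.13];print(np.histogram(q[:,2],bins=np.arange(.04,.13,.01)),q[:,0].min())
E
```

```text
t 10.675 pos [ 0.4038 -0.1486  0.0737] tx [0.037 0.999 0.   ] ty [ 0.999 -0.037 -0.   ] F [ 0.5 -0.   0.1] w 0.0931 gf 0.0 q7 0.64
(array([ 303, 1842,  586,  447, 1615, 1113,  403,  498]), array([0.04, 0.05, 0.06, 0.07, 0.08, 0.09, 0.1 , 0.11, 0.12])) 0.4000109632558061
```

View pics/w4.png

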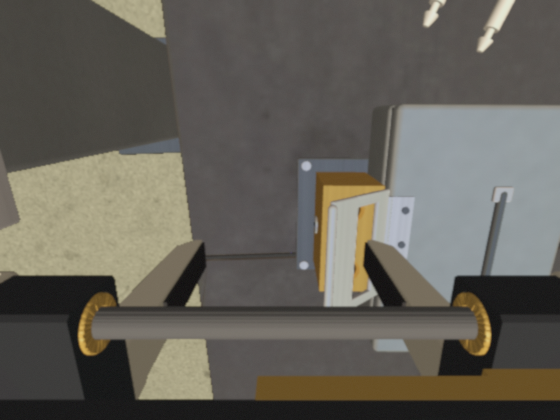

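The leaf now leans forward over the lock, with its slot visible around (345,245). I'll push a little further.

Emit:
drive_tool --commands '[{"travel": [0,-0.008,0],"roll": 0,"gripper": -1},{"travel": [0,-0.008,0],"roll": 0,"gripper": -1},{"travel": [0,0,0],"roll": 0,"gripper": -1},{"travel": [0,0,0],"roll": 0,"gripper": -1},{"travel": [0,0,0],"roll": 0,"gripper": -1}]'

```text
t: 11.35
position: [0.3886, -0.1482, 0.0738]
orientation: [0.72, 0.694, 0.0, 0.0]
contact_force: [0.0, 0.2, 0.8]
grip_width: 0.0932
grasp_force: 0.0
```

```bash
python3 - <<'E'
from h import *
st()
p=read_camera('wrist')
C=cloud(p)
m=(abs(C[...,0]-.435)<.04)&(abs(C[...,1]+.13)<.02)&(p['z_map']>0)&(C[...,2]<.12)
q=C[m];
for x in np.arange(.4,.475,.01):
    k=abs(q[:,0]-x)<.005
    if k.any(): print(round(x,3),np.percentile(q[k,2],[5,50,95]).round(3))
E
```

```text
t 11.35 pos [ 0.3886 -0.1482  0.0738] tx [ 0.037  0.999 -0.   ] ty [ 0.999 -0.037  0.   ] F [0.  0.2 0.8] w 0.0932 gf 0.0 q7 0.65
0.4 [-0.003 -0.002 -0.001]
0.41 [-0.003 -0.002 -0.001]
0.42 [-0.001  0.058  0.061]
0.43 [0.002 0.058 0.059]
0.44 [0.008 0.059 0.117]
0.45 [0.003 0.054 0.115]
0.46 [0.003 0.055 0.059]
0.47 [0.003 0.058 0.06 ]
```

The leaf is flat at z≈0.059. I'll go back to the stand.

Emit:
drive_tool --commands '[{"travel": [0,0,-0.044],"roll": 0,"gripper": -1},{"travel": [0,0,-0.044],"roll": 0,"gripper": -1},{"travel": [0,0,-0.044],"roll": 0,"gripper": -1},{"travel": [0.03,0.0342,0],"roll": 0,"gripper": -1},{"travel": [0.03,0.0342,0],"roll": 0,"gripper": -1}]'

```text
t: 12.02
position: [0.46, -0.0902, 0.2068]
orientation: [0.72, 0.694, 0.001, 0.001]
contact_force: [-0.4, 0.1, -1.0]
grip_width: 0.0928
grasp_force: 0.0
```

Emit:
drive_tool --commands '[{"travel": [0.0518,0,0],"roll": 0,"gripper": -1},{"travel": [0.0518,0,0],"roll": 0,"gripper": -1},{"travel": [0.0518,0,0],"roll": 0,"gripper": -1},{"travel": [0.0518,0,0],"roll": 0,"gripper": -1},{"travel": [0.0518,0,0],"roll": 0,"gripper": -1},{"travel": [0.0518,0,0],"roll": 0,"gripper": -1},{"travel": [0.0518,0,0],"roll": 0,"gripper": -1},{"travel": [0,0,0],"roll": -0.118,"gripper": -1}]'

```text
t: 13.02
position: [0.4706, 0.2778, 0.2048]
orientation: [0.673, 0.74, 0.0, -0.001]
contact_force: [-0.3, -0.4, -0.4]
grip_width: 0.0933
grasp_force: 0.0
```

Emit:
drive_tool --commands '[{"travel": [0,0,0],"roll": -0.118,"gripper": -1},{"travel": [0,0,0],"roll": 0,"gripper": -1}]'

```text
t: 13.28
position: [0.472, 0.2717, 0.2055]
orientation: [0.634, 0.774, -0.0, -0.0]
contact_force: [0.4, -0.2, 0.0]
grip_width: 0.093
grasp_force: 0.0
```

```bash
cat > grip.py <<'E'
from h import *
s,T=st()
for n in ['wrist','top','side']:
    p=read_camera(n);C=cloud(p);im=p['img'].astype(int)
    red=(im[...,0]>140)&(im[...,1]<90)&(im[...,2]<90)&(abs(C[...,0]-.473)<.05)&(abs(C[...,1]-.272)<.06)
    print(n);top_rect(C,red,.06,.11)
    if n!='side':
      q=top_rect(C,red,.087,.11); d=T.T@(np.r_[np.median(q,0)]-s['position']);print('delta tool',d.round(4))
E
python3 grip.py
```

```text
t 13.275 pos [0.472  0.2717 0.2055] tx [-0.197  0.98  -0.   ] ty [ 0.98   0.197 -0.001] F [ 0.4 -0.2  0. ] w 0.093 gf 0.0 q7 -0.19
wrist
506 c [473.8 273.1] wh 14.9 34.6 a 11.6 med [0.4735 0.2737 0.0932]
506 c [473.8 273.1] wh 14.9 34.6 a 11.6 med [0.4735 0.2737 0.0932]
delta tool [0.0016 0.0018 0.1123]
top
0 c [0. 0.] wh 0.0 0.0 a 0.0 med [nan nan nan]
0 c [0. 0.] wh 0.0 0.0 a 0.0 med [nan nan nan]
delta tool [nan nan nan]
side
49 c [474.6 268. ] wh 16.2 36.4 a 13.3 med [0.4748 0.2643 0.0948]
  return _methods._mean(a, axis=axis, dtype=dtype,
  ret = um.true_divide(
```

Emit:
drive_tool --commands '[{"travel": [0.001,0.0018,0.04],"roll": 0,"gripper": -1},{"travel": [0,0,0.04],"roll": 0,"gripper": -1},{"travel": [0,0,0.04],"roll": 0,"gripper": -1},{"travel": [0,0,0.034],"roll": 0,"gripper": -1},{"travel": [0,0,0],"roll": 0,"gripper": -1}]'

```text
t: 14.05
position: [0.472, 0.272, 0.0497]
orientation: [0.634, 0.774, -0.003, -0.001]
contact_force: [0.2, -0.3, 0.8]
grip_width: 0.093
grasp_force: 0.0
```

```bash
python3 - <<'E'
from h import *
s,T=st()
for n in ['wrist','side']:
    p=read_camera(n);C=cloud(p);im=p['img'].astype(int)
    m=(abs(C[...,1]-.272)<.03)&(C[...,2]>.042)&(C[...,2]<.2)&(abs(C[...,0]-.474)<.075)&(abs(C[...,0]-.474)>.036)&(p['z_map']>0)
    q=C[m];o=np.argsort(q[:,2])[:6];print(n,len(q),q[o].round(3).tolist())
    red=(im[...,0]>140)&(im[...,1]<90)&(im[...,2]<90)&(abs(C[...,0]-.473)<.05)&(abs(C[...,1]-.272)<.06)
    top_rect(C,red,.06,.11)
E
```

```text
t 14.05 pos [0.472  0.272  0.0497] tx [-0.197  0.98  -0.002] ty [ 0.98   0.197 -0.006] F [ 0.2 -0.3  0.8] w 0.093 gf 0.0 q7 -0.11
wrist 29037 [[0.518, 0.289, 0.06], [0.519, 0.291, 0.061], [0.428, 0.257, 0.061], [0.427, 0.265, 0.061], [0.518, 0.284, 0.061], [0.428, 0.258, 0.061]]
1829 c [473.2 274.6] wh 15.8 32.4 a 12.4 med [0.473  0.2761 0.0931]
side 585 [[0.527, 0.275, 0.064], [0.521, 0.282, 0.066], [0.43, 0.253, 0.068], [0.427, 0.253, 0.068], [0.53, 0.274, 0.068], [0.524, 0.274, 0.068]]
47 c [474.8 268. ] wh 16.4 33.8 a 10.5 med [0.4748 0.2636 0.0949]
```

Emit:
drive_tool --commands '[{"travel": [0,0,0],"roll": 0,"gripper": 1},{"travel": [0,0,0],"roll": 0,"gripper": 1},{"travel": [0,0,0],"roll": 0,"gripper": 1},{"travel": [0,0,0],"roll": 0,"gripper": 1},{"travel": [0,0,0],"roll": 0,"gripper": 1},{"travel": [0,0,0],"roll": 0,"gripper": 1},{"travel": [0,0,0],"roll": 0,"gripper": 1},{"travel": [0,0,0],"roll": 0,"gripper": 1}]'

```text
t: 15.15
position: [0.4738, 0.273, 0.0517]
orientation: [0.633, 0.774, -0.0, -0.0]
contact_force: [0.0, -0.2, -0.5]
grip_width: 0.0178
grasp_force: 0.0
```

Emit:
drive_tool --commands '[{"travel": [0,0,0],"roll": 0,"gripper": 1},{"travel": [0,0,0],"roll": 0,"gripper": 1},{"travel": [0,0,0],"roll": 0,"gripper": 1},{"travel": [0,0,0],"roll": 0,"gripper": 1}]'

```text
t: 15.65
position: [0.4748, 0.2732, 0.0519]
orientation: [0.633, 0.774, 0.001, 0.001]
contact_force: [2.9, -0.4, -1.0]
grip_width: 0.0158
grasp_force: 30.0
```

Emit:
drive_tool --commands '[{"travel": [0,0,-0.02],"roll": 0,"gripper": 1},{"travel": [0,0,-0.03],"roll": 0,"gripper": 1},{"travel": [0,0,-0.04],"roll": 0,"gripper": 1},{"travel": [0,0,-0.04],"roll": 0,"gripper": 1},{"travel": [0,0,0],"roll": 0,"gripper": 1}]'

```text
t: 16.27
position: [0.4739, 0.2736, 0.1842]
orientation: [0.633, 0.774, 0.002, -0.0]
contact_force: [-0.0, 0.4, -2.0]
grip_width: 0.0155
grasp_force: 30.0
```

```bash
python3 - <<'E'
from h import *
s,T=st();print(s['orientation'])
for n in ['wrist','side','top']:
    p=read_camera(n);C=cloud(p);im=p['img'].astype(int)
    if n=='wrist': save(p,'pics/w5.png')
    print(n,[(np.round(world(p,d['centre']),4).tolist(),round(d['confidence'],2)) for d in nets.look_for(p,'shackle_grip')][:3])
    q=C[(abs(C[...,1]-s['position'][1])<.06)&(abs(C[...,0]-s['position'][0])<.03)&(C[...,2]>.07)&(C[...,2]<.165)]
    if len(q):
        for z in (.115,.125,.135,.145): 
            k=q[abs(q[:,2]-z)<.005]; print(z,len(k),[k[:,:2].min(0).round(3),k[:,:2].max(0).round(3)] if len(k) else '')
        print('zmin',np.sort(q[:,2])[:5])
E
```

```text
t 16.275 pos [0.4739 0.2736 0.1842] tx [-0.198  0.98   0.002] ty [0.98  0.198 0.003] F [-0.   0.4 -2. ] w 0.0155 gf 30.0 q7 -0.18
[ 6.33303495e-01  7.73901745e-01  1.66440190e-03 -3.73540797e-05]
wrist [([0.4751, 0.2894, 0.226], 0.9), ([0.5342, 0.0441, 0.0098], 0.77)]
0.115 0 
0.125 0 
0.135 0 
0.145 30 [array([0.466, 0.294]), array([0.475, 0.3  ])]
zmin [0.1414922  0.14193833 0.14197124 0.14245732 0.14254085]
side [([0.5569, 0.0317, 0.0159], 0.72), ([0.4716, 0.2517, 0.1888], 0.52)]
0.115 0 
0.125 0 
0.135 5 [array([0.469, 0.245]), array([0.481, 0.288])]
0.145 13 [array([0.466, 0.242]), array([0.481, 0.292])]
zmin [0.13526905 0.13901232 0.13901704 0.13991278 0.13992724]
top [([0.4016, 0.6527, 0.0131], 0.69), ([0.5025, 0.1504, 0.0054], 0.62), ([0.554, 0.0339, 0.0128], 0.61)]
```

View pics/w5.png

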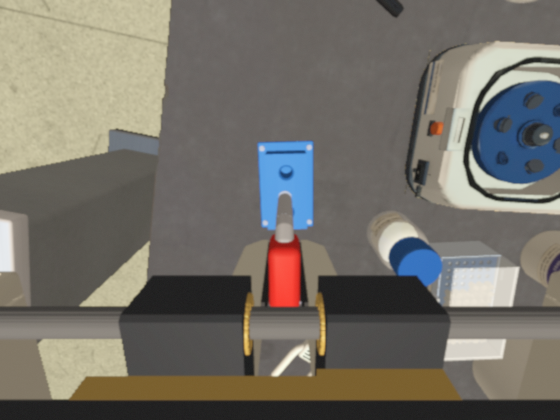

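The shackle is held with both legs vertical, the near leg at (285,215). Its tips sit at state z − 0.048. I'll carry it over to the lock.

Emit:
drive_tool --commands '[{"travel": [0,0,0],"roll": 0.118,"gripper": 1},{"travel": [0,0,0],"roll": 0.118,"gripper": 1},{"travel": [-0.048,-0.001,0],"roll": 0,"gripper": 1},{"travel": [-0.048,-0.001,0],"roll": 0,"gripper": 1},{"travel": [-0.048,-0.001,0],"roll": 0,"gripper": 1},{"travel": [-0.048,-0.001,0],"roll": 0,"gripper": 1},{"travel": [-0.048,-0.001,0],"roll": 0,"gripper": 1},{"travel": [-0.048,-0.001,0],"roll": 0,"gripper": 1}]'

```text
t: 17.58
position: [0.4564, -0.0159, 0.1811]
orientation: [0.72, 0.694, -0.001, -0.001]
contact_force: [0.2, 0.0, -1.0]
grip_width: 0.0159
grasp_force: 30.0
```

Emit:
drive_tool --commands '[{"travel": [-0.048,-0.001,0],"roll": 0,"gripper": 1},{"travel": [-0.048,-0.001,0],"roll": 0,"gripper": 1},{"travel": [-0.044,-0.001,0],"roll": 0,"gripper": 1},{"travel": [0,0,0.02],"roll": 0,"gripper": 1},{"travel": [0,0,0],"roll": 0,"gripper": 1},{"travel": [0,0,0],"roll": 0,"gripper": 1}]'

```text
t: 18.32
position: [0.449, -0.1536, 0.1617]
orientation: [0.72, 0.694, -0.0, -0.0]
contact_force: [0.6, 0.5, -1.0]
grip_width: 0.0162
grasp_force: 30.0
```

```bash
python3 - <<'E'
from h import *
s,T=st();P=s['position']
p=read_camera('wrist');C=cloud(p);im=p['img'].astype(int)
q=C[(abs(C[...,1]-P[1])<.05)&(abs(C[...,0]-P[0])<.02)&(C[...,2]>.085)&(C[...,2]<.165)]
for z in (.12,.13,.14):
    k=q[abs(q[:,2]-z)<.005]; print('leg',z,len(k),[k[:,:2].min(0).round(4),k[:,:2].max(0).round(4),np.median(k,0).round(4)] if len(k) else '')
m=(abs(C[...,0]-.446)<.05)&(abs(C[...,1]+.1545)<.05)
top_rect(C,m&(C[...,0]<.4655),.055,.064)
p2=read_camera('side');C2=cloud(p2);m=(abs(C2[...,0]-.446)<.05)&(abs(C2[...,1]+.1545)<.05)
print('side');top_rect(C2,m&(C2[...,0]<.466),.055,.066)
q=C2[(abs(C2[...,1]-P[1])<.05)&(abs(C2[...,0]-P[0])<.02)&(C2[...,2]>.085)&(C2[...,2]<.165)]
for z in (.12,.13,.14):
    k=q[abs(q[:,2]-z)<.005]; print('leg',z,len(k),[k[:,:2].min(0).round(4),k[:,:2].max(0).round(4),np.median(k,0).round(4)] if len(k) else '')
a=p2['img'][280:390,190:310];b=p['img'][130:330,160:400]
out=np.zeros((500,800,3),np.uint8);out[:333,:400]=cv2.resize(b,(400,333),interpolation=2);out[:367,400:]=cv2.resize(a,(400,367),interpolation=2);cv2.imwrite('pics/w6.png',out[:,:,::-1])
E
```

```text
t 18.325 pos [ 0.449  -0.1536  0.1617] tx [0.036 0.999 0.   ] ty [ 0.999 -0.036 -0.001] F [ 0.6  0.5 -1. ] w 0.0162 gf 30.0 q7 0.51
leg 0.12 28 [array([ 0.4468, -0.1319]), array([ 0.4555, -0.1275]), array([ 0.4513, -0.1285,  0.1207])]
leg 0.13 35 [array([ 0.4463, -0.1304]), array([ 0.4554, -0.1269]), array([ 0.4513, -0.1278,  0.1318])]
leg 0.14 56 [array([ 0.4464, -0.1312]), array([ 0.4558, -0.1269]), array([ 0.4509, -0.1278,  0.1401])]
2724 c [ 441.1 -152.8] wh 76.3 49.8 a 88.3 med [ 0.4334 -0.1481  0.0587]
side
600 c [ 441.4 -156.7] wh 78.2 50.0 a 89.0 med [ 0.4382 -0.1618  0.0604]
leg 0.12 18 [array([ 0.4453, -0.1821]), array([ 0.456 , -0.1345]), array([ 0.4516, -0.1788,  0.1223])]
leg 0.13 9 [array([ 0.4458, -0.184 ]), array([ 0.4541, -0.1373]), array([ 0.4519, -0.1812,  0.1337])]
leg 0.14 22 [array([ 0.4459, -0.1837]), array([ 0.4564, -0.1351]), array([ 0.4521, -0.1814,  0.1389])]
```

View pics/w6.png

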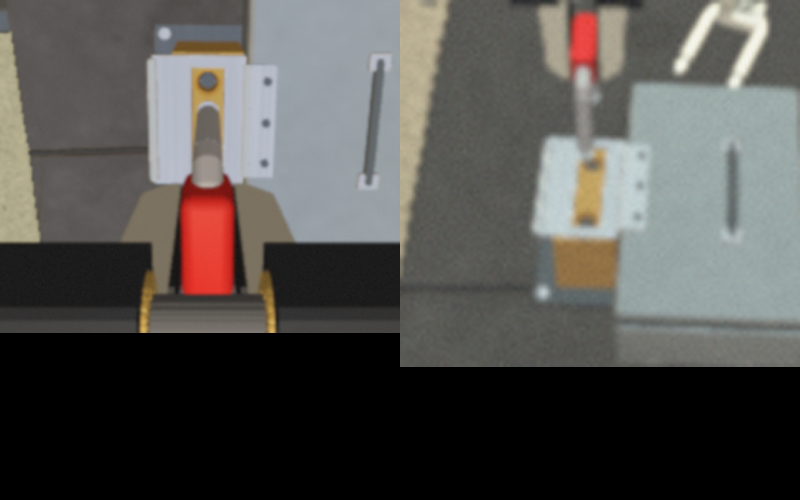

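The leaf lies flat with the brass and both ports visible in the slot. The +y port is at about crop (207,81). I'll compare the port centres precisely with the leg.

```bash
python3 - <<'E'
from h import *
s,T=st();P=s['position']
d=np.load('w2.npz');p=read_camera('wrist')
for nm,C,im in (('w2',d['C'],d['img']),('now',cloud(p),p['img'])):
    im=im.astype(int)
    brass=(im[...,0]-im[...,2]>60)&(abs(C[...,0]-.45)<.03)&(abs(C[...,1]+.1545)<.045)&(C[...,2]>.05)&(C[...,2]<.062)
    full=cv2.morphologyEx(brass.astype(np.uint8),cv2.MORPH_CLOSE,np.ones((19,19)))
    hole=((full>0)&~brass).astype(np.uint8)
    n,l,stt,c=cv2.connectedComponentsWithStats(hole)
    k=p;f=210/np.tan(np.radians(p['vertical_fov'])/2)
    for i in range(1,n):
        if stt[i,4]>15:
            # ray through the centroid: use rim plane z=.0555 via neighbouring surface fit
            yy,xx=np.where(brass); A=np.c_[xx,yy,np.ones(len(xx))]
            sol=np.linalg.lstsq(A,C[brass][:,:2],rcond=None)[0]
            print(nm,c[i].round(1),stt[i].tolist(),(np.r_[c[i],1]@sol).round(4))
E
```

```text
t 18.425 pos [ 0.4495 -0.1537  0.1621] tx [0.035 0.999 0.   ] ty [ 0.999 -0.035  0.001] F [ 0.4 -0.3 -0.7] w 0.0154 gf 30.0 q7 0.51
w2 [263.4 173.1] [259, 168, 10, 11, 86] [ 0.4512 -0.1316]
w2 [263.7 211.8] [259, 208, 11, 9, 75] [ 0.4491 -0.1752]
now [284.1 166.1] [275, 162, 19, 11, 172] [ 0.4513 -0.1201]
now [283.9 178.1] [278, 173, 13, 12, 116] [ 0.4507 -0.1316]
now [284.5 195.2] [278, 190, 14, 10, 118] [ 0.4506 -0.148 ]
```

Emit:
drive_tool --commands '[{"travel": [0,0,0.02],"roll": 0,"gripper": 1},{"travel": [0,0,0.02],"roll": 0,"gripper": 1},{"travel": [0,0,0.008],"roll": 0,"gripper": 1},{"travel": [0,0,0],"roll": 0,"gripper": 1},{"travel": [0,0,0],"roll": 0,"gripper": 1}]'

```text
t: 19.1
position: [0.4496, -0.1545, 0.1145]
orientation: [0.72, 0.694, 0.0, 0.001]
contact_force: [-0.2, 0.2, -1.6]
grip_width: 0.0155
grasp_force: 30.0
```

Emit:
drive_tool --commands '[{"travel": [0,0,0.004],"roll": 0,"gripper": 1},{"travel": [0,0,0.004],"roll": 0,"gripper": 1},{"travel": [0,0,0.004],"roll": 0,"gripper": 1},{"travel": [0,0,0],"roll": 0,"gripper": 1}]'

```text
t: 19.6
position: [0.4486, -0.1542, 0.1014]
orientation: [0.72, 0.694, -0.0, -0.0]
contact_force: [0.2, 0.0, -1.3]
grip_width: 0.0157
grasp_force: 30.0
```

Emit:
drive_tool --commands '[{"travel": [0,0,0.003],"roll": 0,"gripper": 1},{"travel": [0,0,0.003],"roll": 0,"gripper": 1},{"travel": [0,0,0],"roll": 0,"gripper": 1}]'

```text
t: 19.98
position: [0.4491, -0.1544, 0.0959]
orientation: [0.72, 0.694, 0.0, 0.0]
contact_force: [-0.9, 0.2, 2.8]
grip_width: 0.0158
grasp_force: 30.0
```

Emit:
drive_tool --commands '[{"travel": [0,0,0.003],"roll": 0,"gripper": 1},{"travel": [0,0,0.002],"roll": 0,"gripper": 1},{"travel": [0,0,0],"roll": 0,"gripper": 1}]'

```text
t: 20.35
position: [0.4492, -0.1545, 0.0908]
orientation: [0.72, 0.694, 0.0, 0.0]
contact_force: [-0.2, 1.0, 4.1]
grip_width: 0.0159
grasp_force: 30.0
```

Emit:
drive_tool --commands '[{"travel": [0,0,0.002],"roll": 0,"gripper": 1},{"travel": [0,0,0.002],"roll": 0,"gripper": 1},{"travel": [0,0,0],"roll": 0,"gripper": 1}]'

```text
t: 20.72
position: [0.4492, -0.1544, 0.0868]
orientation: [0.72, 0.694, 0.0, 0.0]
contact_force: [-0.8, 0.2, 4.5]
grip_width: 0.0155
grasp_force: 30.0
```

Emit:
drive_tool --commands '[{"travel": [0,0,0.002],"roll": 0,"gripper": 1},{"travel": [0,0,0.002],"roll": 0,"gripper": 1},{"travel": [0,0,0],"roll": 0,"gripper": 1}]'

```text
t: 21.1
position: [0.4492, -0.1544, 0.0829]
orientation: [0.72, 0.694, 0.0, 0.0]
contact_force: [-0.3, 0.6, 6.7]
grip_width: 0.016
grasp_force: 30.0
```

Emit:
drive_tool --commands '[{"travel": [0,0,0.001],"roll": 0,"gripper": 1},{"travel": [0,0,0.001],"roll": 0,"gripper": 1},{"travel": [0,0,0],"roll": 0,"gripper": 1}]'

```text
t: 21.48
position: [0.4492, -0.1544, 0.0813]
orientation: [0.72, 0.694, 0.0, 0.0]
contact_force: [-0.7, -0.4, 9.0]
grip_width: 0.0158
grasp_force: 30.0
```

Emit:
drive_tool --commands '[{"travel": [0,0,0.001],"roll": 0,"gripper": 1},{"travel": [0,0,0],"roll": 0,"gripper": 1}]'

```text
t: 21.72
position: [0.4492, -0.1544, 0.0803]
orientation: [0.72, 0.694, 0.0, 0.0]
contact_force: [-0.7, 0.2, 9.4]
grip_width: 0.0158
grasp_force: 30.0
```

Emit:
drive_tool --commands '[{"travel": [0,0,0.001],"roll": 0,"gripper": 1},{"travel": [0,0,0],"roll": 0,"gripper": 1}]'

```text
t: 21.98
position: [0.4493, -0.1545, 0.0795]
orientation: [0.72, 0.694, 0.0, 0.0]
contact_force: [-1.1, 1.0, 9.9]
grip_width: 0.0156
grasp_force: 30.0
```

Emit:
drive_tool --commands '[{"travel": [0,0,0.001],"roll": 0,"gripper": 1},{"travel": [0,0,0],"roll": 0,"gripper": 1}]'

```text
t: 22.22
position: [0.4493, -0.1545, 0.0787]
orientation: [0.72, 0.694, 0.0, 0.0]
contact_force: [-2.2, 1.1, 11.1]
grip_width: 0.0155
grasp_force: 30.0
```

Emit:
drive_tool --commands '[{"travel": [0,0,0.001],"roll": 0,"gripper": 1},{"travel": [0,0,0],"roll": 0,"gripper": 1}]'

```text
t: 22.48
position: [0.4494, -0.1545, 0.0778]
orientation: [0.72, 0.694, 0.0, 0.0]
contact_force: [-1.3, 1.0, 12.4]
grip_width: 0.0157
grasp_force: 30.0
```

Emit:
drive_tool --commands '[{"travel": [0,0,0.001],"roll": 0,"gripper": 1},{"travel": [0,0,0],"roll": 0,"gripper": 1}]'

```text
t: 22.72
position: [0.4493, -0.1545, 0.0768]
orientation: [0.72, 0.694, 0.0, 0.0]
contact_force: [-1.5, 1.0, 12.8]
grip_width: 0.0158
grasp_force: 30.0
```

Emit:
drive_tool --commands '[{"travel": [0,0,0.001],"roll": 0,"gripper": 1},{"travel": [0,0,0],"roll": 0,"gripper": 1}]'

```text
t: 22.98
position: [0.4493, -0.1545, 0.0755]
orientation: [0.72, 0.694, 0.0, 0.0]
contact_force: [-1.0, 0.6, 8.7]
grip_width: 0.0158
grasp_force: 30.0
```

Emit:
drive_tool --commands '[{"travel": [0,0,0.001],"roll": 0,"gripper": 1},{"travel": [0,0,0],"roll": 0,"gripper": 1}]'

```text
t: 23.22
position: [0.4495, -0.1536, 0.0742]
orientation: [0.72, 0.694, 0.001, -0.0]
contact_force: [-1.0, 2.0, 7.5]
grip_width: 0.0153
grasp_force: 30.0
```

Emit:
drive_tool --commands '[{"travel": [0,0,0.001],"roll": 0,"gripper": 1},{"travel": [0,0,0],"roll": 0,"gripper": 1}]'

```text
t: 23.48
position: [0.4495, -0.1536, 0.0732]
orientation: [0.72, 0.694, 0.001, -0.0]
contact_force: [-0.4, 1.1, 8.2]
grip_width: 0.0157
grasp_force: 30.0
```

Emit:
drive_tool --commands '[{"travel": [0,0,-0.001],"roll": 0,"gripper": 1},{"travel": [0,0,0],"roll": 0,"gripper": 1}]'

```text
t: 23.72
position: [0.4495, -0.1536, 0.0742]
orientation: [0.72, 0.694, 0.001, -0.0]
contact_force: [-0.6, 0.7, 7.9]
grip_width: 0.0157
grasp_force: 30.0
```

Emit:
drive_tool --commands '[{"travel": [0,0,-0.001],"roll": 0,"gripper": 1},{"travel": [0,0,0],"roll": 0,"gripper": 1}]'

```text
t: 23.98
position: [0.4494, -0.1536, 0.0747]
orientation: [0.72, 0.694, 0.0, -0.0]
contact_force: [0.6, 2.7, 3.5]
grip_width: 0.0158
grasp_force: 30.0
```

Emit:
drive_tool --commands '[{"travel": [0,0,-0.001],"roll": 0,"gripper": 1},{"travel": [0,0,0],"roll": 0,"gripper": 1}]'

```text
t: 24.22
position: [0.4493, -0.1537, 0.075]
orientation: [0.72, 0.694, 0.0, -0.0]
contact_force: [3.3, 2.9, -6.7]
grip_width: 0.0156
grasp_force: 30.0
```

The shackle pulls back, so it's latched. I'll ease off, open the gripper and lift away.

Emit:
drive_tool --commands '[{"travel": [0,0,0.0015],"roll": 0,"gripper": 1},{"travel": [0,0,0],"roll": 0,"gripper": -1},{"travel": [0,0,0],"roll": 0,"gripper": -1},{"travel": [0,0,0],"roll": 0,"gripper": -1},{"travel": [0,0,0],"roll": 0,"gripper": -1},{"travel": [0,0,0],"roll": 0,"gripper": -1},{"travel": [0,0,0],"roll": 0,"gripper": -1}]'

```text
t: 25.1
position: [0.4489, -0.1544, 0.0742]
orientation: [0.72, 0.694, -0.0, -0.0]
contact_force: [0.5, -0.1, 0.3]
grip_width: 0.0712
grasp_force: 0.0
```

Emit:
drive_tool --commands '[{"travel": [0,0,-0.02],"roll": 0,"gripper": -1},{"travel": [0,0,-0.04],"roll": 0,"gripper": -1},{"travel": [0,0,-0.04],"roll": 0,"gripper": -1},{"travel": [0,0,-0.04],"roll": 0,"gripper": -1},{"travel": [0,0,0],"roll": 0,"gripper": -1}]'

```text
t: 25.72
position: [0.4508, -0.1552, 0.217]
orientation: [0.72, 0.694, 0.002, 0.003]
contact_force: [-0.2, 1.0, 0.7]
grip_width: 0.0928
grasp_force: 0.0
```

```bash
python3 - <<'E'
from h import *
st()
p=read_camera('wrist');C=cloud(p);im=p['img'].astype(int)
red=(im[...,0]>140)&(im[...,1]<90)&(im[...,2]<90)&(abs(C[...,0]-.45)<.05)&(abs(C[...,1]+.154)<.06)
q=top_rect(C,red,.07,.16)
p2=read_camera('top')
for n in ('brown_bottle','blue_cap_bottle','beaker'): print(n,[(np.round(world(p2,d['centre']),3).tolist(),round(d['confidence'],2)) for d in nets.look_for(p2,n)][:3])
a=p['img'][90:300,150:430];cv2.imwrite('pics/w7.png',cv2.resize(a,(800,600),interpolation=2)[:,:,::-1])
E
```

```text
t 25.725 pos [ 0.4508 -0.1552  0.217 ] tx [ 0.037  0.999 -0.001] ty [ 0.999 -0.037  0.007] F [-0.2  1.   0.7] w 0.0928 gf 0.0 q7 0.47
555 c [ 450.1 -153.2] wh 35.0 15.1 a 87.7 med [ 0.4499 -0.1523  0.1165]
brown_bottle [([0.61, 0.134, 0.074], 0.73)]
blue_cap_bottle [([0.602, 0.238, 0.088], 0.9)]
beaker [([0.413, 0.08, 0.029], 0.77)]
```

View pics/w7.png

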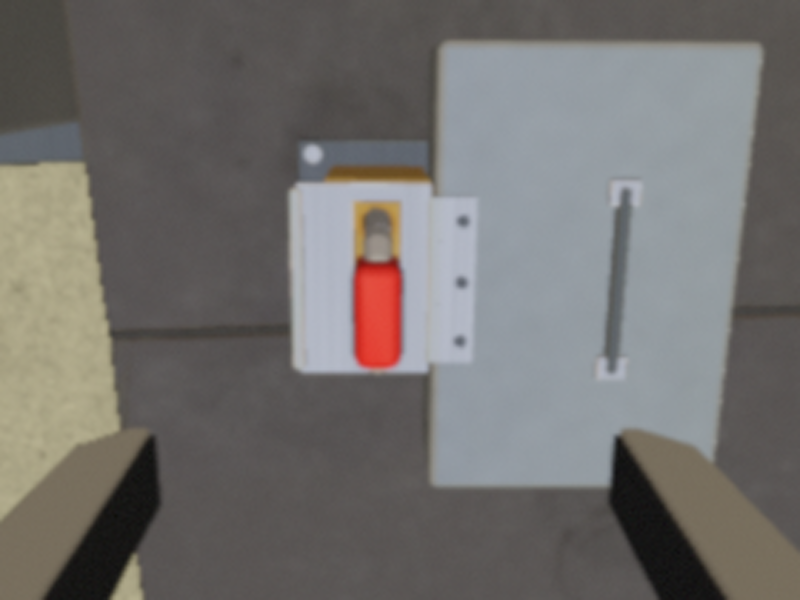

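The shackle has stayed down with its grip top at z 0.1165, the leaf is flat and the bystanders haven't moved. I'll hand the job in.

```bash
python3 -c "
from station import env
print(env.job_done())"
```

```text
the job is handed in; nothing more can be done
None
```

The box is locked: the leaf is flat over the lock and the shackle clicked in at about 13 N measured push, held against a pull of about 7 N and stayed down when let go. The bottles and beaker are where they were, and I handed the job in at about 26 s.

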